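# Put the notebook away in its slot

## Task

Put the notebook away: slide it along the desk, without lifting it, into the slot under the low wooden stand, squarely and all the way in against the back rail. The pen lying on it will not pass under the board, so stand the pen in the empty pen pot, either end up, leaning against the far side of the rim (the side away from the robot). Leave the spectacles on the stand and the mouse undisturbed and do not tip the pot.

Things in the scene. Friction and masses are not known exactly. Their poses are not given: they have to be found in the camera images.
- notebook: Closed notebook lying flat, 204 (its x) by 142 (its y) by 16 mm, about 0.3 kg, loose; it slides when pushed at an edge with a few newtons. Origin: centre of its underside. The spine is the long edge at +y, 71 mm from the origin; +y starts pointing roughly at the robot. The long edge at -y, also 71 mm off, enters the slot first.
- stand: Low wooden stand, fixed: a board 140 (x) by 268 (y) mm, top 40 mm above the desk, on two sides 19 mm thick with rounded front ends. Below it a slot 230 mm wide (y -115 to +115 mm), 22 mm high, open at the front (x = -70 mm, towards the robot), floored by the desk. Origin on the desk under its centre; the slot axis is its x, which points away from the robot.
- slot_home (a point): Point on the desk in the slot, 13 mm in front of the stand's origin, axes as the stand's: the notebook's origin lies here when it is fully home against the back rail (whose face is 71 mm further in). The spine then stands 14 mm out of the front of the board.
- pen: White and green ball pen, 145 long (its y) by 11 wide by 9 mm high, 0.012 kg, loose, lying on the top of the notebook (top 16 mm above the desk). Origin at the middle of its length, on its underside. Notebook and pen together are 25 mm high and do not pass under the board.
- pen_end_a (a point): Centre of the pen's one end, 72 mm from its origin along +y.
- pen_end_b (a point): Centre of the pen's other end, 72 mm from its origin along -y.
- pen_pot: Empty round dark steel pen pot, loose, 0.35 kg, 90 mm high, 84 mm across at the rim and 80 at the foot, wall 4 mm (mouth 76 mm across), inner floor 6 mm above the desk. Origin at the centre of its underside; its x axis is world x (away from the robot).
- spectacles: Spectacles 17 by 127 by 41 mm standing folded on top of the stand near its back edge, loose; origin at the centre of the underside. Not to be disturbed.
- mouse: Dark computer mouse, 104 by 62 by 45 mm, on the right near the robot, loose; origin at the centre of its underside. Not to be disturbed.
Things that resemble listed ones, but are neither listed nor needed, are in the scene too. There is more than one size of the pen_pot; the one meant has the size given above.

How it is judged:
By the outcome, as a careful person would: the job done as asked, in the order asked, and still so for the second after the job is handed in, with the robot touching nothing.
It also fails if it takes over 72 s, if anything falls off the work surface, if the arm or the gripper's body presses on something with over 40 N, if the wrist force passes 120 N, or if a joint passes its speed limit or range.

## Robot

A 7-joint arm with a two-finger parallel gripper is mounted at the origin on the work surface; the furniture and walls round the work are solid. World frame = base frame: x ahead of the robot, y to its left, z up, the work surface at z = 0. Lengths are in m, angles in rad, forces in N, time in s.
With the tool pointing down it reaches from about 0.425 to 0.975 m from the base axis. Payload 16.7 kg.
Tool frame: the origin (TCP) lies midway between the tips of the shut fingers; the grasp point (between the pads) lies manip.grip_point_offset behind it (manip.grip_point_offset is the distance from the TCP to the grasp point, in m); z points along the fingers, y is the line along which they close (so a half turn about z gives the same grasp; the last joint's range is limited). The gripper opens to 85 mm and grips with 20 to 120 N. Pads are 22 mm wide; open, the fingers measure 114 mm over their backs; the gripper's body (76 mm by 85 mm) begins 54 mm behind the grasp point. The pads swing forward as they close: fully open they stand 13 mm farther back than shut.
Start: joints at [-1.276, 0.426, 0.074, 1.606, -0.034, 1.111, -0.067], TCP at [0.29, 0.609, 0.231] pointing down, gripper open.
Joint ranges: [-2.85, 2.85], [-0.5, 2.14], [-1.23, 1.37], [0.21, 2.46], [-1.02, 4.16], [0.16, 2.05], [-2.73, 2.73]. Speed limits (rad/s): [1.89, 1.89, 2.39, 2.39, 3.01, 3.01, 3.01].

## Interface

Orientations are given as a unit quaternion [x, y, z, w].
In Python, from station import manip, vision, spotter gives the robot as it stands.
- The arm moves only by the tool arm_command, never from a script. Its argument "increments" is a list of rows, each a list of 3 entries, a list of its own where there are three numbers: the turn, a rotation vector about the world's x, y, z scaled (see below), then the shift along the world's x, y, z scaled (see below), then the closure, from -1 (fully open) to 1 (shut). A call has exactly 5 rows; each row shifts and turns the commanded pose from where the row before left it; what a row does not reach is not made up. The controller multiplies each number of a shift by 500 mm and each number of a turn by pi/2 rad. A row lasts 1/12 s, in which the tool goes at most 41.7 mm and 7.16 degrees, less where a joint would pass 70% of its speed; a pose out of reach is approached as far as the arm can. A call with a number of a shift or a turn outside -1 to 1 is refused whole. A call with a gripper value outside its range is refused whole. The fingers move at their own pace and stop on an object; "squeeze" is the grip in N (left out, the last holds). Time passes only in rows, so rows that do not move let the fingers close, or fill a call up. It gives the time, the measured TCP pose, the force, the opening and the grip force at its end, in the units of the state.
- manip.get_state(): the state, without advancing time (a new reading comes with each control period).
- vision.grab_frame(name): name is "scene" or "side" or "wrist"; returns the picture (384x512x3 uint8, blue, green, red); there is no depth.
- vision.camera_params(name): a dict with "intrinsics" (3x3 intrinsics, pixels), "R" (3x3) and "t" (3): a world point X has camera coordinates R X + t. Camera axes: x right, y down, z forward; pixel columns grow to the right and rows downward; lengths in m; the calibration is good to about 2 mm. A picture is of the moment at which its call begins: read the wrist's pose just before it. camera_params takes no time and is no camera call; for the wrist camera it gives the pose at the moment of the call.
- manip.finish_job(): hands the job in; it is judged then, once.
Trained networks look in the newest picture that a camera, given by its name, has taken for a name from the list of things; names that differ only in an ending like _2 or _b are one class to them, and where a whole thing is asked for, a point or a joint stands for the part that bears it (a point fixed in the world has none). Each returns a list of dicts, best first, with "confidence" (0 to 1); they miss things now and then, are a little off and sometimes report something else, mostly with a low value. They report only what shows in the picture. A call takes as long as a camera call. They do not tell look-alikes from the thing itself.
- spotter.find_in(camera, query): "pixel" ([column, row] in pixels, amid what is visible of it).
- spotter.cut_out(camera, query): "mask" (384x512 bool, what is visible of it) and "pixel" ([column, row] in pixels, amid what is visible of it).
- spotter.tip_of(camera, query): "pixel" ([column, row] in pixels: a listed point, or the origin of a listed thing).
The state is a dict: "t": time; "joint_positions": joint angles; "dq": joint speeds; "effort": joint torques, N m; "ee_pos": TCP position; "eef_rot": TCP orientation; "wrist_force": force on the tool from outside, world axes, zero at the start; "moment": the same for the moment, N m; "opening": finger opening in m; "gripper_force": force on a finger pad.
Only numpy, scipy, OpenCV 4.12 (cv2) and the standard library are available. Lean on these libraries where they do the work, as an engineer would, in place of code of your own. Each camera call takes 0.05 s, during which the arm holds its last target. There are 200 camera calls.

## Working session

There is one attempt and no reset: what is moved stays moved. The work goes in short steps, Python scripts to look and compute and a tool call to move; the robot and the scene stay as the last step left them, time stands still between calls to the robot, and variables do not carry over. Pictures are saved under pics/ and viewed, at most 10 in all, crops included, and the job is handed in when it is done.

Besides the shell and the picture viewer there is one more tool, called after "Request:" by a JSON object that holds its "method" and its "body". arm_command: Moves the arm, as the interface text tells. Its arguments: {"type":"object","properties":{"increments":{"type":"array","items":{"type":"array"}},"squeeze":{"type":"number"}},"required":["increments"]}

```bash
ls; mkdir -p pics
python3 - <<'E'
from station import manip, vision, spotter
import cv2,numpy as np
s=manip.get_state(); print(s, manip.grip_point_offset)
ims=[]
for c in("scene","side"):
    im=vision.grab_frame(c); cv2.imwrite(f"pics/{c}0.png",im); p=vision.camera_params(c)
    print(c,-p["R"].T@p["t"],p["R"][2])
    for q in("notebook","stand","pen","pen_pot","spectacles","mouse"):
        print(c,q,[(np.round(d["pixel"]).tolist(),round(d["confidence"],2)) for d in spotter.find_in(c,q)][:4])
    for q in("notebook","pen_end_a","pen_end_b","pen","pen_pot","stand"):
        print(c,"tip",q,[(np.round(d["pixel"],1).tolist(),round(d["confidence"],2)) for d in spotter.tip_of(c,q)][:4])
E
```

```text
pics
{'t': 0.0, 'joint_positions': array([-1.2755005 ,  0.42672132,  0.07383345,  1.60662223, -0.03410619,
        1.11078453, -0.06708278]), 'dq': array([ 7.94255246e-04, -1.19969906e-03, -1.38913501e-03, -2.99073051e-05,
       -3.84914137e-04, -1.26299962e-03,  9.42073147e-05]), 'effort': array([ 1.03194172e-03, -9.49819279e+01,  3.76101762e+00, -4.63519192e+01,
        1.92101154e-02,  1.00822351e-02,  9.34133436e-05]), 'ee_pos': array([0.29027277, 0.60894317, 0.23061047]), 'eef_rot': array([ 2.20569935e-01,  9.75370953e-01, -6.30279150e-04, -1.00932469e-04]), 'wrist_force': array([ 0.3557663 ,  0.62004915, -0.26086404]), 'moment': array([-0.05337599, -0.00255045, -0.03595757]), 'gripper_force': 0.0, 'opening': 0.08570939240246256} 0.0187
scene [-0.04651856 -0.44856052  0.71165778] [ 0.61772098  0.42230118 -0.66338715]
scene notebook [([283.0, 233.0], 0.86)]
scene stand [([303.0, 185.0], 0.59)]
scene pen [([277.0, 222.0], 0.63)]
scene pen_pot [([159.0, 166.0], 0.68), ([185.0, 177.0], 0.58), ([304.0, 185.0], 0.43)]
scene spectacles [([303.0, 165.0], 0.56)]
scene mouse [([318.0, 32
[... 388 characters left out ...]
 [([299.4, 189.1], 0.87)]
side [ 0.21790954 -1.11969221  0.51942843] [ 0.27979524  0.88809193 -0.36470173]
side notebook [([258.0, 226.0], 0.91)]
side stand [([319.0, 208.0], 0.66)]
side pen [([252.0, 215.0], 0.74)]
side pen_pot [([204.0, 155.0], 0.91), ([219.0, 173.0], 0.88), ([320.0, 181.0], 0.51)]
side spectacles [([321.0, 183.0], 0.87)]
side mouse [([200.0, 278.0], 0.76)]
side tip notebook [([256.4, 226.7], 0.87)]
side tip pen_end_a [([282.7, 216.2], 0.69), ([226.7, 214.1], 0.69)]
side tip pen_end_b [([282.7, 216.2], 0.69), ([226.7, 214.1], 0.69)]
side tip pen [([257.5, 218.6], 0.72)]
side tip pen_pot [([208.9, 170.1], 0.85), ([221.9, 179.7], 0.61)]
side tip stand [([312.6, 210.7], 0.9)]
```

```bash
cat > h.py <<'E'
from station import manip, vision, spotter
import cv2,numpy as np
from scipy.spatial.transform import Rotation as Rot
def ray(p,px):
    c=-p["R"].T@p["t"]; d=p["R"].T@np.linalg.solve(p["intrinsics"],[px[0],px[1],1]); return c,d/np.linalg.norm(d)
def onz(p,px,z):
    c,d=ray(p,px); return c+d*(z-c[2])/d[2]
def tri(obs):
    A=np.zeros((3,3));b=np.zeros(3);R=[]
    for p,px in obs:
        c,d=ray(p,px);M=np.eye(3)-np.outer(d,d);A+=M;b+=M@c;R.append((M,c))
    X=np.linalg.solve(A,b); return np.round(X,4),round(max(np.linalg.norm(M@(X-c)) for M,c in R),4)
def proj(p,X):
    X=np.atleast_2d(X)@p["R"].T+p["t"]; u=X@p["intrinsics"].T; return u[:,:2]/u[:,2:]
E
python3 - <<'E'
from h import *
a,b=vision.camera_params("scene"),vision.camera_params("side")
for n,u,v in [("nb",(277.9,232.2),(256.4,226.7)),("pe near",(254.4,233.5),(226.7,214.1)),("pe far",(303.5,212),(282.7,216.2)),("pen",(278.3,226),(257.5,218.6)),("potA",(161.8,176.5),(208.9,170.1)),("potB",(185.5,186.6),(221.9,179.7)),("stand",(299.4,189.1),(312.6,210.7))]:
    print(n,tri([(a,u),(b,v)]))
A=cv2.imread("pics/scene0.png")[130:350,120:370];B=cv2.imread("pics/side0.png")[120:310,160:400]
cv2.imwrite("pics/c0.png",np.hstack([cv2.resize(A,(400,352)),cv2.resize(B,(400,352))]))
E
```

```text
nb (array([ 0.534 , -0.1157, -0.011 ]), np.float64(0.0043))
pe near (array([ 0.466 , -0.0852,  0.0217]), np.float64(0.0026))
pe far (array([ 0.5949, -0.153 ,  0.0316]), np.float64(0.0019))
pen (array([ 0.5373, -0.1137,  0.01  ]), np.float64(0.0047))
potA (array([0.5002, 0.295 , 0.0062]), np.float64(0.0043))
potB (array([ 0.5216,  0.214 , -0.0038]), np.float64(0.008))
stand (array([ 0.7105, -0.076 , -0.0045]), np.float64(0.0003))
```

View pics/c0.png

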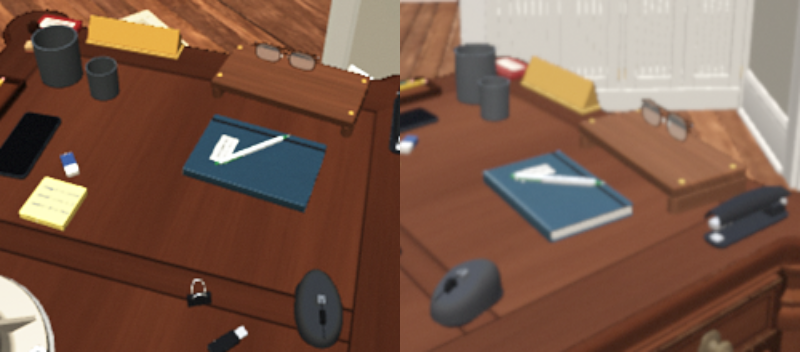

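The crop shows the notebook with the pen lying diagonally on it, two pots at the left (big at scene ~(159,166), small at ~(185,177)), the stand behind with the spectacles on top, and the mouse near. Next I'll fit the sizes and poses from masks.

```bash
cat >> h.py <<'E'
from scipy.optimize import minimize
def sil(p,P):
    m=np.zeros((384*4,512*4),np.uint8); h=cv2.convexHull((proj(p,P)*4+2).astype(np.float32)); cv2.fillConvexPoly(m,np.round(h).astype(np.int32),1); return cv2.resize(m.astype(np.float32),(512,384),interpolation=cv2.INTER_AREA)
def fit(model,obs,x0,step):
    f=lambda x:sum(np.abs(sil(p,model(x))-m).sum()/m.sum() for p,m in obs)
    x0=np.array(x0,float); S=np.vstack([x0]+[x0+np.eye(len(x0))[i]*step[i] for i in range(len(x0))])
    r=minimize(f,x0,method="Nelder-Mead",options=dict(initial_simplex=S,xatol=1e-5,fatol=1e-5,maxiter=400)); return np.round(r.x,4),round(r.fun,3)
def box(x,y,yaw,dx,dy,z0,z1):
    c,s=np.cos(yaw),np.sin(yaw)
    return np.array([[x+c*a*dx/2-s*b*dy/2,y+s*a*dx/2+c*b*dy/2,z] for a in(-1,1) for b in(-1,1) for z in(z0,z1)])
def cyl(x,y,r0,r1,h):
    t=np.linspace(0,2*np.pi,48); return np.vstack([np.c_[x+r*np.cos(t),y+r*np.sin(t),0*t+z] for r,z in((r0,0),(r1,h))])
E
python3 - <<'E'
from h import *
cs=("scene","side"); P={c:vision.camera_params(c) for c in cs}; M={}
for c in cs:
    vision.grab_frame(c)
    for q in("notebook","pen_pot","stand","pen"): M[c,q]=[d for d in spotter.cut_out(c,q)]; print(c,q,[(np.round(d["pixel"]).tolist(),round(d["confidence"],2),d["mask"].sum()) for d in M[c,q]])
def pick(c,q,px): 
    return min(M[c,q],key=lambda d:np.hypot(*(np.array(d["pixel"])-px)))["mask"].astype(np.float32)
for n,u,v,x in(("big",(159,166),(204,155),(.50,.295)),("small",(185,177),(219,173),(.52,.214))):
    for k in((0,),(1,),(0,1)):
        ob=[(P[cs[i]],pick(cs[i],"pen_pot",(u,v)[i])) for i in k]
        print(n,k,fit(lambda q:cyl(q[0],q[1],q[2]*.95,q[2],q[3]),ob,[*x,.04,.09],[.01,.01,.005,.01]))
def close(m): return cv2.morphologyEx(m,cv2.MORPH_CLOSE,np.ones((9,9)))
ob=[(P[c],np.maximum(close(M[c,"notebook"][0]["mask"].astype(np.float32)),M[c,"pen"][0]["mask"])) for c in cs]
ob=[(p,close(m)) for p,m in ob]
# yaw of long side: direction of nb x
for k in(ob,ob[:1],ob[1:]):print("nb",fit(lambda q:box(q[0],q[1],q[2],.204,.142,0,.016),k,[.534,-.115,-1.57],[.01,.01,.2]))
ob=[(P[c],close(M[c,"stand"][0]["mask"].astype(np.float32))) for c in cs]
for k in(ob,ob[:1],ob[1:]):print("stand board",fit(lambda q:box(q[0],q[1],q[2],.14,.268,.022,.040),k,[.71,-.076,-.2],[.01,.01,.2]))
E
```

```text
scene notebook [([281.0, 234.0], 0.95, np.int64(3133)), ([156.0, 167.0], 0.32, np.int64(1007))]
scene pen_pot [([157.0, 165.0], 0.96, np.int64(1044)), ([185.0, 179.0], 0.94, np.int64(478))]
scene stand [([302.0, 185.0], 0.93, np.int64(2986)), ([272.0, 226.0], 0.32, np.int64(80))]
scene pen []
side notebook [([258.0, 227.0], 0.65, np.int64(2490)), ([199.0, 278.0], 0.28, np.int64(1194))]
side pen_pot [([204.0, 154.0], 0.86, np.int64(659)), ([216.0, 170.0], 0.6, np.int64(399))]
side stand [([321.0, 205.0], 0.62, np.int64(2848))]
side pen [([253.0, 218.0], 0.67, np.int64(157))]
big (0,) (array([0.4921, 0.3037, 0.0412, 0.0932]), np.float64(0.031))
big (1,) (array([0.4929, 0.3095, 0.039 , 0.09  ]), np.float64(0.229))
big (0, 1) (array([0.4933, 0.3044, 0.0407, 0.0912]), np.float64(0.277))
small (0,) (array([0.5055, 0.202 , 0.0275, 0.0627]), np.float64(0.04))
small (1,) (array([0.5105, 0.2084, 0.0272, 0.0604]), np.float64(0.029))
small (0, 1) (array([0.509 , 0.2057, 0.0277, 0.0606]), np.float64(0.126))Traceback (most recent call last):
  File "<stdin>", line 13, in <module>
IndexError: list index out of range
```

Request:
{"method": "arm_command", "body": {"increments": [[[0,0,0],[0.05,-0.066,0.03],-1],[[0,0,0],[0.05,-0.066,0.03],-1],[[0,0,0],[0.05,-0.066,0.03],-1],[[0,0,0],[0.05,-0.066,0.03],-1],[[0,0,0],[0.05,-0.066,0.03],-1]]}}

```text
t: 2.22
ee_pos: [0.4095, 0.4515, 0.3031]
eef_rot: [0.221, 0.975, 0.0, -0.0]
wrist_force: [1.3, 1.4, 1.0]
opening: 0.0856
gripper_force: 0.0
```

Run:
```python
from h import *
p=vision.camera_params("wrist");print(-p["R"].T@p["t"],p["R"],p["intrinsics"][0,0])
im=vision.grab_frame("wrist"); cv2.imwrite("pics/w0.png",im)
m=spotter.cut_out("wrist","pen_pot")
print([(d["pixel"],d["confidence"],d["mask"].sum(),np.argwhere(d["mask"]).min(0),np.argwhere(d["mask"]).max(0)) for d in m])
a=vision.camera_params("scene"); 
for d in m[:2]:
  print(fit(lambda q:cyl(q[0],q[1],.04,.042,.09),[(p,d["mask"].astype(np.float32))],[.493,.304],[.01,.01]))
print(proj(p,[[.49,.304,.09],[.49,.304,0]]))
```

```text
[0.33991781 0.48326138 0.44533654] [[ 0.42936003  0.90313251  0.00127618]
 [ 0.86127153 -0.40988322  0.30034496]
 [ 0.27177438 -0.12785699 -0.9538298 ]] 342.28804554910727
[([182.1, 256.0], 0.85, np.int64(4521), array([217, 149]), array([306, 216]))]
(array([0.4927, 0.3056]), np.float64(0.163))
[[171.76054979 274.47829342]
 [186.30759028 241.19306454]]
```

Request:
{"method": "arm_command", "body": {"increments": [[[0,0,0],[0.015,-0.078,0],-1],[[0,0,0],[0.015,-0.078,0],-1],[[0,0,0],[0.015,-0.078,0],-1],[[0,0,0],[0.015,-0.078,0],-1],[[0,0,0],[0.015,-0.078,0],-1]]}}

```text
t: 2.73
ee_pos: [0.4462, 0.2565, 0.3024]
eef_rot: [0.221, 0.975, 0.0, 0.0]
wrist_force: [0.8, -0.0, 1.2]
opening: 0.0857
gripper_force: 0.0
```

Request:
{"method": "arm_command", "body": {"increments": [[[0,0,0],[0.01,-0.078,0],-1],[[0,0,0],[0.01,-0.078,0],-1],[[0,0,0],[0.01,-0.078,0],-1],[[0,0,0],[0.01,-0.078,0],-1],[[0,0,0],[0.01,-0.078,0],-1]]}}

```text
t: 3.15
ee_pos: [0.4711, 0.0614, 0.3025]
eef_rot: [0.221, 0.975, 0.0, 0.0]
wrist_force: [1.2, 0.1, -0.2]
opening: 0.0853
gripper_force: 0.0
```

Request:
{"method": "arm_command", "body": {"increments": [[[0,0,0],[0.01,-0.06,0],-1],[[0,0,0],[0.01,-0.06,0],-1],[[0,0,0],[0.01,-0.06,0],-1],[[0,0,0],[0.01,-0.06,0],-1],[[0,0,0],[0,0,0],-1]]}}

```text
t: 3.57
ee_pos: [0.4915, -0.0623, 0.3027]
eef_rot: [0.224, 0.975, -0.0, 0.001]
wrist_force: [-1.0, -0.2, 0.1]
opening: 0.0853
gripper_force: 0.0
```

```bash
cat > look.py <<'E'
from h import *
import sys
tag=sys.argv[1]
c="wrist"; im=vision.grab_frame(c); p=vision.camera_params(c); cv2.imwrite(f"pics/{tag}.png",im)
M={}
for q in("notebook","stand","pen"):
    r=spotter.cut_out(c,q); print(q,[(np.round(d["pixel"]).tolist(),round(d["confidence"],2),int(d["mask"].sum())) for d in r])
    if r: M[q]=r[0]["mask"].astype(np.float32)
T=[np.array(d["pixel"]) for d in spotter.tip_of(c,"pen_end_a") if d["confidence"]>.3]; print("ends",T,[np.round(onz(p,t,.0205),4) for t in T])
np.savez(f"pics/{tag}.npz",**M,R=p["R"],t=p["t"],K=p["intrinsics"],T=np.array(T))
close=lambda m:cv2.morphologyEx(m,cv2.MORPH_CLOSE,np.ones((25,25)))
if "notebook" in M: print("nb",fit(lambda q:box(q[0],q[1],q[2],.204,.142,0,.016),[(p,close(np.maximum(M["notebook"],M.get("pen",0))))],[.534,-.115,-1.57],[.01,.01,.2]))
if "stand" in M: print("stand",fit(lambda q:box(q[0],q[1],q[2],.14,.268,.02,.040),[(p,close(M["stand"]))],[.71,-.076,-.2],[.01,.01,.2]))
E
python3 look.py w1
```

```text
notebook [([220.0, 188.0], 0.64, 15604)]
stand []
pen []
ends [array([231.3, 141.2]), array([232.5, 246.7])] [array([ 0.4693, -0.0825,  0.0205]), array([ 0.5988, -0.1463,  0.0205])]
nb (array([ 0.5227, -0.1239, -1.3269]), np.float64(0.014))
```

View pics/w1.png

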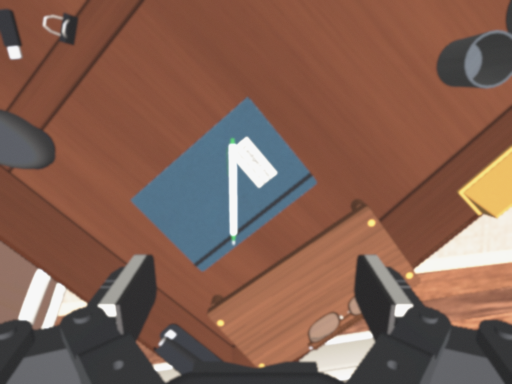

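The wrist view shows the notebook (centre ≈(222,187)), the pen with ends at (232,141) and (233,246), and the board with studs at (371,223), (409,275), (220,322) and (262,366).

Run:
```python
from h import *
p=vision.camera_params("wrist")
S=np.array([onz(p,u,.04) for u in((371,223),(409,275),(262,366),(220,322))]);print(np.round(S,4))
c=S.mean(0); f=(S[1]+S[2]-S[0]-S[3])/2; l=(S[0]+S[1]-S[2]-S[3])/2
print("studs",c,np.linalg.norm(f),np.arctan2(f[1],f[0]),np.linalg.norm(l),np.arctan2(-l[0],l[1]))
close=lambda m:cv2.morphologyEx(m,cv2.MORPH_CLOSE,np.ones((9,9)))
for cam in("scene","side"):
    vision.grab_frame(cam);P=vision.camera_params(cam)
    r=spotter.cut_out(cam,"stand")
    for d in r[:1]:
        for z in(.0,.022): print(cam,d["confidence"],z,fit(lambda q:box(q[0],q[1],q[2],.14,.268,z,.040),[(P,close(d["mask"].astype(np.float32)))],[.7,-.08,.2],[.01,.01,.2]))
    r=spotter.cut_out(cam,"notebook")[:1]
    for d in r: print("nb",cam,fit(lambda q:box(q[0],q[1],q[2],.204,.142,0,.016),[(P,close(d["mask"].astype(np.float32)))],[.523,-.124,-1.327],[.01,.01,.2]))
```

```text
[[ 0.6366  0.0382  0.04  ]
 [ 0.7296  0.059   0.04  ]
 [ 0.7829 -0.1833  0.04  ]
 [ 0.6877 -0.2041  0.04  ]]
studs [ 0.70921665 -0.07254294  0.04      ] 0.09640879389683092 0.21700526350989807 0.24787144893060398 0.2122553296638826
scene 0.84 0.0 (array([ 0.7153, -0.0803,  0.2013]), np.float64(0.243))
scene 0.84 0.022 (array([ 0.71  , -0.082 ,  0.2134]), np.float64(0.126))
nb scene (array([ 0.5249, -0.1262, -1.3203]), np.float64(0.026))
side 0.86 0.0 (array([ 0.7115, -0.0804,  0.1768]), np.float64(0.212))
side 0.86 0.022 (array([ 0.7103, -0.0993,  0.2408]), np.float64(0.186))
nb side (array([ 0.5245, -0.1231, -1.3242]), np.float64(0.036))
```

Request:
{"method": "arm_command", "body": {"increments": [[[0,0,0],[0.0335,-0.029,-0.06],-1],[[0,0,0],[0.0335,-0.029,-0.06],-1],[[0,0,0],[0.0335,-0.029,-0.06],-1],[[0,0,0],[0.0335,-0.029,-0.06],-1],[[0,0,0],[0.0,0,0],-1]]}}

```text
t: 4.53
ee_pos: [0.5577, -0.1166, 0.1764]
eef_rot: [0.221, 0.975, -0.002, -0.003]
wrist_force: [-1.7, -0.3, -0.3]
opening: 0.0855
gripper_force: 0.0
```

```bash
python3 look.py w2
python3 - <<'E'
from h import *
a=np.load("pics/w1.npz");b=np.load("pics/w2.npz")
P=[dict(R=x["R"],t=x["t"],intrinsics=x["K"]) for x in(a,b)]
for t in a["T"]:
    for u in b["T"]: print(tri([(P[0],t),(P[1],u)]))
E
```

```text
notebook [([228.0, 136.0], 0.77, 34888)]
stand [([353.0, 275.0], 0.59, 27514)]
pen []
ends [array([243. , 223.5]), array([243.3,  61.7])] [array([ 0.595 , -0.1481,  0.0205]), array([ 0.4663, -0.0847,  0.0205])]
nb (array([ 0.5231, -0.1264, -1.3234]), np.float64(0.017))
stand (array([ 0.712 , -0.0808,  0.2092]), np.float64(0.35))
(array([ 0.4048, -0.0212,  0.5675]), np.float64(0.0103))
(array([ 0.4677, -0.0832,  0.026 ]), np.float64(0.0018))
(array([ 0.5918, -0.1439,  0.0337]), np.float64(0.002))
(array([ 0.4883, -0.0789,  0.279 ]), np.float64(0.0057))
```

Request:
{"method": "arm_command", "body": {"increments": [[[0,0,0],[0.01,-0.01,-0.065],-1],[[0,0,0],[0.01,-0.01,-0.065],-1],[[0,0,0],[0.01,-0.01,-0.06],-1],[[0,0,0],[0,-0.01,-0.05],-1],[[0,0,0],[0,0,0],-1]]}}

```text
t: 5.2
ee_pos: [0.5715, -0.1344, 0.0598]
eef_rot: [0.22, 0.975, -0.0, -0.002]
wrist_force: [-2.0, 0.4, 0.3]
opening: 0.0855
gripper_force: 0.0
```

```bash
python3 -c "
from h import *
s=manip.get_state();print(s['ee_pos'],s['eef_rot'],s['dq'].round(3))"
```

```text
[ 0.57150804 -0.13439172  0.05984735] [ 2.20415018e-01  9.75404684e-01 -1.57400354e-04 -1.70249796e-03] [-0.028 -0.068  0.037 -0.035  0.048  0.089 -0.055]
```

Request:
{"method": "arm_command", "body": {"increments": [[[0,0,0],[0.002,-0.004,-0.04],-1],[[0,0,0],[0,0,-0.03],-0.2],[[0,0,0],[0,0,-0.01],0],[[0,0,0],[0,0,0],0.3],[[0,0,0],[0,0,0],0.5]], "squeeze": 30}}

```text
t: 5.62
ee_pos: [0.575, -0.1365, 0.0241]
eef_rot: [0.22, 0.975, 0.0, 0.001]
wrist_force: [-0.1, -0.2, 0.5]
opening: 0.0389
gripper_force: 0.0
```

Request:
{"method": "arm_command", "body": {"increments": [[[0,0,0],[-0.003,0,-0.006],0.5],[[0,0,0],[0,0,-0.006],0.5],[[0,0,0],[0,0,0],0.5],[[0,0,0],[0,0,0],0.5],[[0,0,0],[0,0,0],0.5]]}}

```text
t: 6.03
ee_pos: [0.5728, -0.1368, 0.0165]
eef_rot: [0.221, 0.975, -0.0, 0.0]
wrist_force: [0.2, -0.0, -0.6]
opening: 0.0213
gripper_force: 0.0
```

```bash
python3 -c "
from h import *
cv2.imwrite('pics/w3.png',vision.grab_frame('wrist'));im=vision.grab_frame('side');cv2.imwrite('pics/s3.png',cv2.resize(im[150:260,180:340],None,fx=4,fy=4))
s=manip.get_state();print(s['ee_pos'],s['opening'])
p=vision.camera_params('wrist');print(proj(p,s['ee_pos']))
T=[d['pixel'] for d in spotter.tip_of('side','pen_end_a')];print(T)"
```

```text
[ 0.5727962  -0.13691104  0.01642459] 0.021110881159992094
[[257.09788227 258.18571536]]
[[228.6, 217.7]]
```

View pics/w3.png

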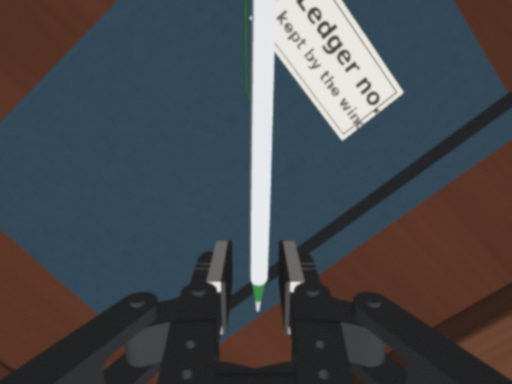

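The fingers straddle the pen: barrel at column ~260, pen tip at (258,310), pads around rows 235–285. Closing.

Request:
{"method": "arm_command", "body": {"increments": [[[0,0,0],[0,0,0],1],[[0,0,0],[0,0,0],1],[[0,0,0],[0,0,0],1],[[0,0,0],[0,0,0],1],[[0,0,0],[0,0,0],1]], "squeeze": 30}}

```text
t: 6.6
ee_pos: [0.5731, -0.1371, 0.0167]
eef_rot: [0.221, 0.975, -0.0, 0.0]
wrist_force: [-1.2, 0.2, 5.5]
opening: 0.0064
gripper_force: 29.9
```

Request:
{"method": "arm_command", "body": {"increments": [[[0,0,0],[0,0,0.03],1],[[0,0,0],[0,0,0.06],1],[[0,0,0],[0,0,0.08],1],[[0,0,0],[0,0,0.08],1],[[0,0,0],[0,0,0.08],1]]}}

```text
t: 7.02
ee_pos: [0.5721, -0.1371, 0.1829]
eef_rot: [0.221, 0.975, -0.0, -0.0]
wrist_force: [1.3, 0.6, 1.1]
opening: 0.0066
gripper_force: 29.4
```

Request:
{"method": "arm_command", "body": {"increments": [[[0,0,0.072],[-0.0045,0.059,0.015],1],[[0,0,0.072],[-0.0045,0.059,0.015],1],[[0,0,0.072],[-0.0045,0.059,0.015],1],[[0,0,0.072],[-0.0045,0.059,0.015],1],[[0,0,0],[-0.0045,0.059,0.015],1]]}}

```text
t: 7.43
ee_pos: [0.5611, 0.0119, 0.2194]
eef_rot: [-0.008, 1.0, 0.0, 0.0]
wrist_force: [-0.1, -0.3, -0.5]
opening: 0.0064
gripper_force: 29.4
```

Request:
{"method": "arm_command", "body": {"increments": [[[0,-0.076,0],[-0.0045,0.059,0.015],1],[[0,-0.076,0],[-0.0045,0.059,0.015],1],[[0,-0.076,0],[-0.0045,0.059,0.015],1],[[0,-0.076,0],[-0.0045,0.059,0.015],1],[[0,-0.076,0],[-0.0045,0.059,0.015],1]]}}

```text
t: 7.85
ee_pos: [0.5523, 0.1265, 0.2482]
eef_rot: [-0.001, 0.971, -0.008, 0.238]
wrist_force: [1.0, -1.4, -0.7]
opening: 0.0063
gripper_force: 29.4
```

Run:
```python
from h import *
im=[vision.grab_frame(c) for c in("scene","side")]
s=manip.get_state();R=Rot.from_quat(s['eef_rot']).as_matrix();print(s['ee_pos'],R.round(3),s['opening'],s['joint_positions'].round(3),s['dq'].round(3))
cv2.imwrite('pics/t0.png',np.hstack([cv2.resize(im[0][60:240,100:280],(400,400)),cv2.resize(im[1][60:240,150:330],(400,400))]))
```

```text
[0.55162005 0.12691442 0.2474246 ] [[-0.888  0.001  0.46 ]
 [-0.007  1.    -0.016]
 [-0.46  -0.018 -0.888]] 0.006482198943532597 [-0.829  0.006  0.357  2.193  0.432  0.56   0.778] [ 0.05   0.033  0.056 -0.054 -0.201  0.056  0.306]
```

View pics/t0.png

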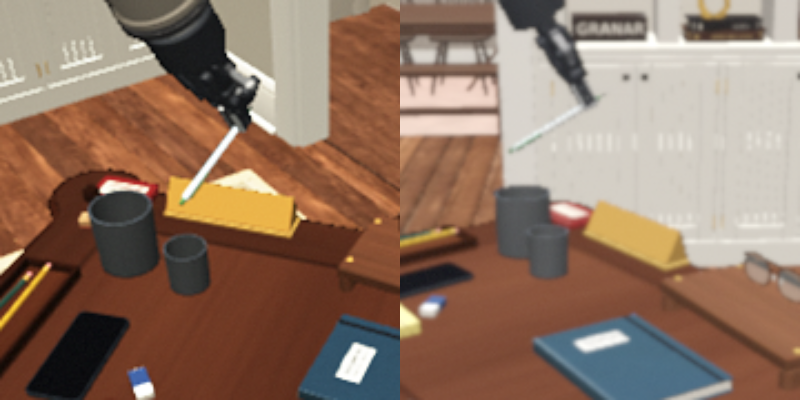

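Request:
{"method": "arm_command", "body": {"increments": [[[0,-0.03,0],[0,0.06,0],1],[[0,-0.03,0],[0,0.06,0],1],[[0,-0.03,0],[0,0.06,0],1],[[0,-0.03,0],[0,0.06,0],1],[[0,-0.03,0],[0,0.06,0],1]]}}

```text
t: 8.37
ee_pos: [0.5538, 0.27, 0.2476]
eef_rot: [0.002, 0.938, -0.011, 0.346]
wrist_force: [1.1, -0.8, 0.4]
opening: 0.0068
gripper_force: 29.4
```

Request:
{"method": "arm_command", "body": {"increments": [[[0,-0.03,0],[0,0.03,0],1],[[0,-0.03,0],[0,0.03,0],1],[[0,-0.03,0],[0,0,0],1],[[0,-0.03,0],[0,0,0],1],[[0,0,0],[0,0,0],1]]}}

```text
t: 8.78
ee_pos: [0.5528, 0.2987, 0.2457]
eef_rot: [0.001, 0.902, -0.012, 0.432]
wrist_force: [-0.7, 0.7, -1.3]
opening: 0.0063
gripper_force: 29.4
```

```bash
cat > st.py <<'E'
from h import *
s=manip.get_state();R=Rot.from_quat(s['eef_rot']).as_matrix();print(s['t'],s['ee_pos'].round(4),R.round(3),s['opening'],s['joint_positions'].round(3),s['dq'].round(2),s['wrist_force'].round(1))
print("foot(118)",(s['ee_pos']+.118*R[:,0]).round(4))
E
python3 st.py
```

```text
8.7833 [0.5528 0.2987 0.2457] [[-0.627  0.012  0.779]
 [-0.008  1.    -0.023]
 [-0.779 -0.021 -0.627]] 0.006300176472890648 [-1.149  0.165  0.198  2.269  1.421  0.688 -0.558] [ 0.03 -0.02  0.01 -0.04 -0.17 -0.05  0.21] [-0.7  0.7 -1.3]
foot(118) [0.4788 0.2977 0.1538]
```

Request:
{"method": "arm_command", "body": {"increments": [[[0,-0.03,0],[-0.005,0.006,0],1],[[0,-0.03,0],[-0.005,0.006,0],1],[[0,-0.03,0],[-0.005,0.002,0],1],[[0,-0.03,0],[0,0,0],1],[[0,0,0],[0,0,0],1]]}}

```text
t: 9.2
ee_pos: [0.5457, 0.3053, 0.246]
eef_rot: [0.002, 0.857, -0.012, 0.514]
wrist_force: [0.2, 0.4, -1.0]
opening: 0.0066
gripper_force: 29.4
```

```bash
python3 st.py
python3 - <<'E'
from h import *
im={};T={};P={};Po={}
for c in("scene","side"):
    im[c]=vision.grab_frame(c);P[c]=vision.camera_params(c);T[c]=[(d["pixel"],round(d["confidence"],2)) for d in spotter.tip_of(c,"pen_end_a")]
    Po[c]=[(np.round(d["pixel"]),d["confidence"],fit(lambda q:cyl(q[0],q[1],.04,.042,.09),[(P[c],d["mask"].astype(np.float32))],[.4927,.3055],[.01,.01])) for d in spotter.cut_out(c,"pen_pot")[:2]]
    print(c,T[c],Po[c])
for u,_ in T["scene"][:3]:
    for v,_ in T["side"][:3]: print(u,v,tri([(P["scene"],u),(P["side"],v)]))
cv2.imwrite('pics/t1.png',np.hstack([cv2.resize(im["scene"][60:240,70:250],(400,400)),cv2.resize(im["side"][60:240,130:310],(400,400))]))
E
```

```text
9.2 [0.5457 0.3053 0.246 ] [[-0.471  0.017  0.882]
 [-0.009  1.    -0.024]
 [-0.882 -0.019 -0.47 ]] 0.006626400088900661 [-1.215  0.237  0.167  2.351  1.687  0.87  -0.919] [ 0.01 -0.03  0.02 -0.04 -0.1  -0.08  0.14] [ 0.2  0.4 -1. ]
foot(118) [0.4901 0.3043 0.1419]
scene [([146.7, 138.4], 0.69)] [(array([159., 165.]), 0.92, (array([0.4926, 0.3043]), np.float64(0.049))), (array([187., 178.]), 0.91, (array([0.5198, 0.2132]), np.float64(1.413)))]
side [([202.7, 130.0], 0.62), ([219.8, 86.2], 0.54), ([208.1, 169.7], 0.3)] [(array([204., 155.]), 0.98, (array([0.4931, 0.3079]), np.float64(0.22))), (array([218., 172.]), 0.72, (array([0.5163, 0.2218]), np.float64(1.245)))]
[146.7, 138.4] [202.7, 130.0] (array([0.4916, 0.319 , 0.1381]), np.float64(0.0022))
[146.7, 138.4] [219.8, 86.2] (array([0.4752, 0.216 , 0.2526]), np.float64(0.0686))
[146.7, 138.4] [208.1, 169.7] (array([ 0.5595,  0.452 , -0.0059]), np.float64(0.0476))
```

View pics/t1.png

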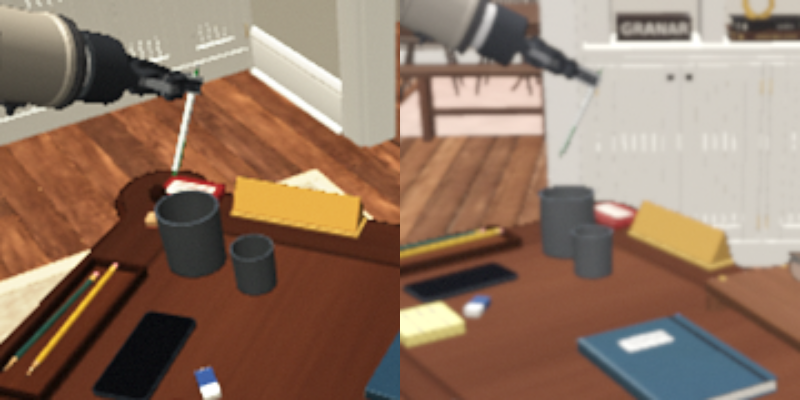

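The pen hangs from the fingers, foot just above the pot (scene ≈(149,138), side ≈(203,130)), leaning away from the robot. I'll lower it into the pot.

Request:
{"method": "arm_command", "body": {"increments": [[[0,0,0],[-0.005,-0.005,-0.04],1],[[0,0,0],[-0.005,-0.003,-0.05],1],[[0,0,0],[-0.004,0,-0.05],1],[[0,0,0],[0,0,-0.05],1],[[0,0,0],[0,0,0],1]]}}

```text
t: 9.92
ee_pos: [0.5382, 0.3018, 0.1485]
eef_rot: [0.002, 0.858, -0.012, 0.513]
wrist_force: [-1.6, -1.5, -1.1]
opening: 0.0064
gripper_force: 29.4
```

```bash
python3 st.py
```

```text
9.9167 [0.5382 0.3018 0.1485] [[-0.473  0.015  0.881]
 [-0.009  1.    -0.022]
 [-0.881 -0.019 -0.473]] 0.006408026763748999 [-1.19   0.462  0.131  2.402  1.881  0.916 -1.266] [-0.01 -0.1   0.02 -0.02 -0.08 -0.01  0.16] [-1.6 -1.5 -1.1]
foot(118) [0.4823 0.3007 0.0445]
```

Request:
{"method": "arm_command", "body": {"increments": [[[0,0,0],[0,0,-0.02],1],[[0,0,0],[0,0,-0.02],1],[[0,0,0],[0,0,-0.016],1],[[0,0,0],[0,0,-0.008],1],[[0,0,0],[0,0,0],1]]}}

```text
t: 10.33
ee_pos: [0.539, 0.3025, 0.1204]
eef_rot: [0.003, 0.857, -0.01, 0.515]
wrist_force: [0.1, 0.1, -0.5]
opening: 0.0066
gripper_force: 29.4
```

```bash
python3 st.py
python3 - <<'E'
from h import *
im={c:vision.grab_frame(c) for c in("scene","side")}
cv2.imwrite('pics/t2.png',np.hstack([cv2.resize(im["scene"][90:200,90:200],(400,400),interpolation=2),cv2.resize(im["side"][90:200,150:260],(400,400),interpolation=2)]))
E
```

```text
10.3333 [0.539  0.3025 0.1204] [[-0.47   0.016  0.882]
 [-0.005  1.    -0.021]
 [-0.883 -0.015 -0.47 ]] 0.006622278713717506 [-1.177  0.538  0.117  2.402  1.933  0.944 -1.362] [-0.   -0.02  0.    0.   -0.01 -0.    0.02] [ 0.1  0.1 -0.5]
foot(118) [0.4835 0.3019 0.0162]
```

View pics/t2.png

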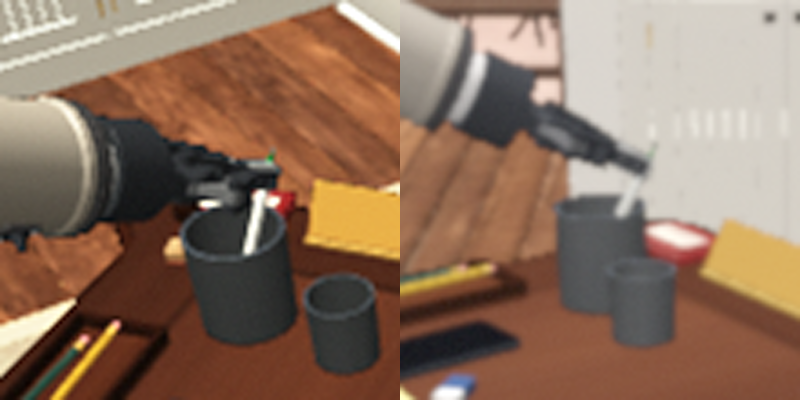

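The pen is inside the pot, leaning toward the far side of the rim. I'll lower it a little more and release.

Request:
{"method": "arm_command", "body": {"increments": [[[0,0,0],[0,0,-0.006],1],[[0,0,0],[0,0,-0.004],1],[[0,0,0],[0,0,0],1],[[0,0,0],[0,0,0],0.7],[[0,0,0],[0,0,0],0.5]]}}

```text
t: 10.85
ee_pos: [0.5388, 0.3026, 0.1153]
eef_rot: [0.003, 0.857, -0.01, 0.515]
wrist_force: [-0.3, 0.2, -0.0]
opening: 0.0215
gripper_force: 0.0
```

Request:
{"method": "arm_command", "body": {"increments": [[[0,0,0],[0,0,0],0.4],[[0,0,0],[0,0,0],0.4],[[0,0,0],[0,0,0],0.4],[[0,0,0],[0,0,0],0.4],[[0,0,0],[-0.02,0,0.01],0.4]]}}

```text
t: 11.27
ee_pos: [0.5296, 0.3022, 0.12]
eef_rot: [0.003, 0.857, -0.01, 0.515]
wrist_force: [-0.5, -1.3, 1.3]
opening: 0.0255
gripper_force: 0.0
```

Request:
{"method": "arm_command", "body": {"increments": [[[0,0,0],[-0.04,0,0.025],0.4],[[0,0,0],[-0.05,0,0.03],0.4],[[0,0,0],[-0.05,0,0.04],0.4],[[0,0,0],[-0.03,0,0.06],0.4],[[0,0,0],[0,0,0.07],0.4]]}}

```text
t: 11.68
ee_pos: [0.4582, 0.3045, 0.2118]
eef_rot: [-0.001, 0.859, -0.01, 0.511]
wrist_force: [1.7, -0.5, -0.5]
opening: 0.0254
gripper_force: 0.0
```

```bash
python3 st.py
python3 - <<'E'
from h import *
im={c:vision.grab_frame(c) for c in("scene","side")}
cv2.imwrite('pics/t3.png',np.hstack([cv2.resize(im["scene"][90:200,90:200],(400,400),interpolation=2),cv2.resize(im["side"][90:200,150:260],(400,400),interpolation=2)]))
E
```

```text
11.6833 [0.4582 0.3045 0.2118] [[-0.477  0.009  0.879]
 [-0.012  1.    -0.017]
 [-0.879 -0.019 -0.477]] 0.0253899415279511 [-1.028  0.257 -0.275  2.447  1.596  1.078 -1.036] [-0.   -1.15  0.2  -0.22 -0.76 -0.4   1.43] [ 1.7 -0.5 -0.5]
foot(118) [0.4019 0.3031 0.1081]
```

View pics/t3.png

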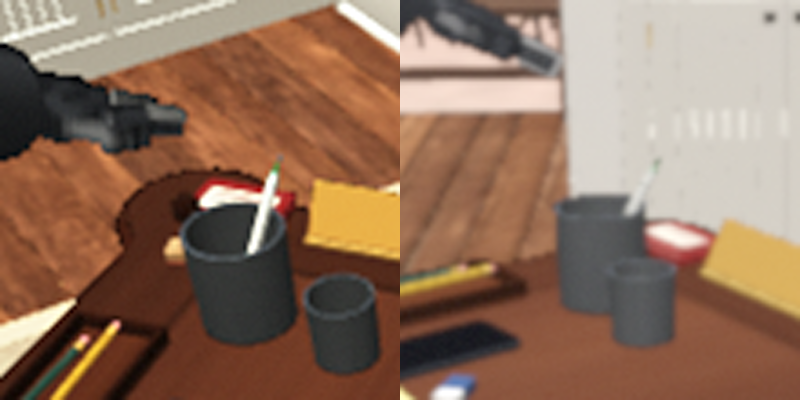

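The pen stands in the pot, leaning on the far side of the rim at crop (265,210), and the pot has not moved. Next I bring the tool back to vertical and move to the notebook.

Request:
{"method": "arm_command", "body": {"increments": [[[0,0.03,0],[0.0,-0.02,0.05],0],[[0,0.05,0],[0.0,-0.04,0.05],-0.5],[[0,0.07,0],[0.0,-0.06,0.04],-1],[[0,0.07,0],[0.0,-0.06,0.02],-1],[[0,0.07,0],[0.0,-0.06,0.02],-1]]}}

```text
t: 12.2
ee_pos: [0.4631, 0.2173, 0.2787]
eef_rot: [0.005, 0.927, -0.025, 0.374]
wrist_force: [0.9, -0.1, -0.5]
opening: 0.0836
gripper_force: 0.0
```

Request:
{"method": "arm_command", "body": {"increments": [[[0,0.07,0],[0.0,-0.06,0],-1],[[0,0.07,0],[0.0,-0.07,0],-1],[[0,0.07,0],[0.0,-0.07,0],-1],[[0,0.07,0],[0.0,-0.07,0],-1],[[0,0.07,0],[0.0,-0.07,0],-1]]}}

```text
t: 12.62
ee_pos: [0.4641, 0.1041, 0.2751]
eef_rot: [0.003, 0.978, -0.04, 0.206]
wrist_force: [0.1, 0.4, -0.4]
opening: 0.0856
gripper_force: 0.0
```

```bash
python3 st.py
```

```text
12.6167 [0.4641 0.1041 0.2751] [[-0.915  0.022  0.402]
 [-0.011  0.997 -0.079]
 [-0.402 -0.077 -0.912]] 0.08561354367187894 [-0.773 -0.162  0.188  2.251  0.459  0.793  0.699] [ 0.14  0.05  0.94 -0.39 -1.3   0.47  2.09] [ 0.1  0.4 -0.4]
foot(118) [0.3561 0.1028 0.2276]
```

```bash
cat > go.py <<'E'
from h import *
import sys
x,y,z,w=map(float,sys.argv[1:5]); s=manip.get_state(); c,n=np.cos(w),np.sin(w)
Rt=np.array([[-c,-n,0],[-n,c,0],[0,0,-1]]); r=(Rot.from_matrix(Rt)*Rot.from_quat(s['eef_rot']).inv()).as_rotvec()/(np.pi/2)
print("t",s['t'],"turn",r.round(4),"shift",((np.array([x,y,z])-s['ee_pos'])/.5).round(4),s['ee_pos'].round(4),"j",s['joint_positions'].round(2))
E
python3 go.py .45 -.12 .29 .213
```

```text
t 12.6167 turn [0.0227 0.2681 0.137 ] shift [-0.0283 -0.4482  0.0298] [0.4641 0.1041 0.2751] j [-0.77 -0.16  0.19  2.25  0.46  0.79  0.7 ]
```

Request:
{"method": "arm_command", "body": {"increments": [[[0.003,0.033,0.017],[-0.002,-0.055,0.004],-1],[[0.003,0.033,0.017],[-0.002,-0.055,0.004],-1],[[0.003,0.033,0.017],[-0.002,-0.055,0.004],-1],[[0.003,0.033,0.017],[-0.002,-0.055,0.004],-1],[[0.003,0.033,0.017],[-0.002,-0.055,0.004],-1]]}}

```text
t: 13.03
ee_pos: [0.4589, -0.0341, 0.2851]
eef_rot: [-0.065, 0.995, -0.014, 0.08]
wrist_force: [0.6, 0.5, -0.4]
opening: 0.0857
gripper_force: 0.0
```

Request:
{"method": "arm_command", "body": {"increments": [[[0.003,0.033,0.017],[-0.006,-0.055,0.004],-1],[[0.003,0.033,0.017],[-0.006,-0.055,0.004],-1],[[0.003,0.033,0.017],[-0.006,-0.055,0.004],-1],[[0,0,0],[0,0,0],-1],[[0,0,0],[0,0,0],-1]]}}

```text
t: 13.45
ee_pos: [0.4503, -0.1165, 0.2906]
eef_rot: [-0.104, 0.995, -0.001, 0.004]
wrist_force: [-0.8, -0.5, 0.6]
opening: 0.0852
gripper_force: 0.0
```

```bash
python3 go.py .45 -.12 .29 .213; python3 look.py w4
```

```text
t 13.45 turn [0.0003 0.0052 0.0036] shift [-0.0007 -0.0071 -0.0012] [ 0.4503 -0.1165  0.2906] j [-0.65 -0.02  0.77  2.02  0.02  1.13  1.89]
notebook [([235.0, 198.0], 0.93, 16581)]
stand [([242.0, 324.0], 0.91, 14285)]
pen [([240.0, 325.0], 0.2, 14199)]
ends [] []
nb (array([ 0.524 , -0.1257, -1.3197]), np.float64(0.481))
stand (array([ 0.7119, -0.0809,  0.2197]), np.float64(0.237))
```

View pics/w4.png

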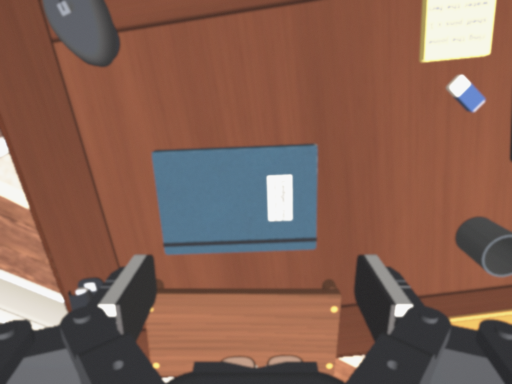

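The notebook shows corners at ≈(153,151), (317,145), (316,250), (166,254). The board's front edge is at row ≈292, with studs at (334,309), (152,309), (329,366), (156,366).

Run:
```python
from h import *
p=vision.camera_params("wrist"); im=cv2.imread("pics/w4.png")
# studs: bright yellow blobs
h=cv2.cvtColor(im,cv2.COLOR_BGR2HSV); m=cv2.inRange(h,(15,60,150),(40,255,255))
n,l,st,ce=cv2.connectedComponentsWithStats(m)
C=[ce[i] for i in range(1,n) if 4<=st[i,4]<200 and ce[i][1]>295 and 140<ce[i][0]<345]; print(np.round(C,1))
S=np.array([onz(p,u,.04) for u in C]);print(S.round(4)); print(S.mean(0))
# notebook corners via minAreaRect-like poly of blue mask, at z=.016
b=cv2.inRange(h,(90,60,30),(120,255,255)); b=cv2.morphologyEx(b,cv2.MORPH_CLOSE,np.ones((21,21)))
cs=max(cv2.findContours(b,0,1)[0],key=cv2.contourArea)[:,0,:]
W=np.array([onz(p,u,.016)[:2] for u in cs]); r=cv2.minAreaRect((W*1000).astype(np.float32)); print("nb top rect",r)
# board front edge: gradient along columns
g=cv2.cvtColor(im,cv2.COLOR_BGR2GRAY).astype(float)
E=[]
for c in range(175,320,8):
    d=np.diff(g[280:304,c]); E.append((c,280+d.argmax()+.5,280+d.argmin()+.5))
print(E)
e=np.array([onz(p,(c,b),.04) for c,b,_ in E]); k=np.polyfit(e[:,1],e[:,0],1); print("front edge yaw",-np.arctan(k[0]),"x at y=-.0875",np.polyval(k,-.0875))
```

```text
[[151.5 309.3]
 [333.6 308.9]
 [155.6 365. ]
 [329.  365.5]]
[[ 0.6906 -0.2066  0.04  ]
 [ 0.6376  0.0345  0.04  ]
 [ 0.7841 -0.1894  0.04  ]
 [ 0.7319  0.0552  0.04  ]]
[ 0.711047   -0.07656448  0.04      ]
nb top rect ((523.0773315429688, -123.00863647460938), (140.85365295410156, 202.29452514648438), 14.565232276916504)
[(175, np.float64(293.5), np.float64(287.5)), (183, np.float64(293.5), np.float64(287.5)), (191, np.float64(293.5), np.float64(288.5)), (199, np.float64(293.5), np.float64(287.5)), (207, np.float64(293.5), np.float64(288.5)), (215, np.float64(293.5), np.float64(288.5)), (223, np.float64(293.5), np.float64(287.5)), (231, np.float64(293.5), np.float64(288.5)), (239, np.float64(293.5), np.float64(288.5)), (247, np.float64(293.5), np.float64(288.5)), (255, np.float64(293.5), np.float64(288.5)), (263, np.float64(293.5), np.float64(287.5)), (271, np.float64(293.5), np.float64(288.5)), (279, np.float64(294.5), np.float64(288.5)), (287, np.float64(293.5), np.float64(287.5)), (295, np.float64(293.5), np.float64(287.5)), (303, np.float64(293.5), np.float64(288.5)), (311, np.float64(293.5), np.float64(287.5)), (319, np.float64(293.5), np.float64(287.5))]
front edge yaw 0.2123061471710374 x at y=-.0875 0.6392992502426365
```

```bash
python3 go.py .43 -.147 -.006 .2125
```

```text
t 13.7 turn [-0.0009  0.006   0.0002] shift [-0.0405 -0.0659 -0.5936] [ 0.4502 -0.114   0.2908] j [-0.65 -0.03  0.77  2.02  0.02  1.13  1.89]
```

Request:
{"method": "arm_command", "body": {"increments": [[[0,0.002,0],[-0.01,-0.015,-0.05],-1],[[0,0.002,0],[-0.01,-0.015,-0.06],-1],[[0,0.002,0],[-0.01,-0.015,-0.06],-1],[[0,0,0],[-0.01,-0.015,-0.06],-1],[[0,0,0],[0,-0.005,-0.06],-1]]}}

```text
t: 14.12
ee_pos: [0.4295, -0.1476, 0.1448]
eef_rot: [-0.105, 0.994, 0.001, 0.0]
wrist_force: [1.0, 0.8, -0.2]
opening: 0.0853
gripper_force: 0.0
```

Request:
{"method": "arm_command", "body": {"increments": [[[0,0,0],[0,0,-0.07],-1],[[0,0,0],[0,0,-0.06],-1],[[0,0,0],[0,0,-0.05],-1],[[0,0,0],[0,0,-0.03],-1],[[0,0,0],[0,0,0],-1]]}}

```text
t: 14.53
ee_pos: [0.4287, -0.1466, 0.0385]
eef_rot: [-0.106, 0.994, 0.001, -0.002]
wrist_force: [-0.9, 0.4, -1.1]
opening: 0.0856
gripper_force: 0.0
```

```bash
python3 go.py .43 -.147 -.006 .2125
```

```text
t 14.5333 turn [-0.0008 -0.0028  0.0005] shift [ 0.0025 -0.0008 -0.089 ] [ 0.4287 -0.1466  0.0385] j [-0.33  0.44  0.63  2.27 -0.48  0.57  2.45]
```

Request:
{"method": "arm_command", "body": {"increments": [[[0,0,0],[0.002,0,-0.03],-1],[[0,0,0],[0,0,-0.03],-1],[[0,0,0],[0,0,-0.015],-1],[[0,0,0],[0,0,-0.01],-1],[[0,0,0],[0,0,0],-1]]}}

```text
t: 14.95
ee_pos: [0.4315, -0.1471, -0.0015]
eef_rot: [-0.106, 0.994, 0.001, -0.0]
wrist_force: [-0.2, 0.5, 0.4]
opening: 0.0856
gripper_force: 0.0
```

```bash
python3 go.py .43 -.147 -.006 .2125; python3 -c "
from h import *
im=vision.grab_frame('wrist');cv2.imwrite('pics/w5.png',im)
im=vision.grab_frame('side');cv2.imwrite('pics/s5.png',im)"
```

```text
t 14.95 turn [-0.0008 -0.0001  0.0007] shift [-0.003   0.0002 -0.009 ] [ 0.4315 -0.1471 -0.0015] j [-0.25  0.51  0.53  2.28 -0.57  0.48  2.52]
```

Request:
{"method": "arm_command", "body": {"increments": [[[0,0,0],[0,0,-0.009],-1],[[0,0,0],[0.015,0.0033,0],-1],[[0,0,0],[0.015,0.0033,0],-1],[[0,0,0],[0.015,0.004,0],-1],[[0,0,0],[0.015,0.004,0],-1]]}}

```text
t: 15.47
ee_pos: [0.4625, -0.1397, -0.006]
eef_rot: [-0.106, 0.994, 0.0, 0.0]
wrist_force: [-3.0, -0.6, 1.4]
opening: 0.085
gripper_force: 1.1
```

Request:
{"method": "arm_command", "body": {"increments": [[[0,0,0],[0.018,0.005,0],-1],[[0,0,0],[0.018,0.005,0],-1],[[0,0,0],[0.018,0.005,0],-1],[[0,0,0],[0.018,0.005,0],-1],[[0,0,0],[0.018,0.005,0],-1]]}}

```text
t: 15.88
ee_pos: [0.5074, -0.1272, -0.0061]
eef_rot: [-0.105, 0.994, 0.001, -0.0]
wrist_force: [-2.2, 0.1, 1.8]
opening: 0.0856
gripper_force: 1.1
```

```bash
cat > nb.py <<'E'
from h import *
close=lambda m:cv2.morphologyEx(m,cv2.MORPH_CLOSE,np.ones((9,9)))
s=manip.get_state();print(s['t'],s['ee_pos'].round(4),s['eef_rot'].round(3),s['wrist_force'].round(1),s['joint_positions'].round(2))
for cam in("scene","side"):
    im=vision.grab_frame(cam);P=vision.camera_params(cam);cv2.imwrite(f"pics/{cam}_{s['t']:.1f}.png",im)
    for d in spotter.cut_out(cam,"notebook")[:1]: print("nb",cam,d["mask"].sum(),fit(lambda q:box(q[0],q[1],q[2],.204,.142,0,.016),[(P,close(d["mask"].astype(np.float32)))],[s['ee_pos'][0]+.085,s['ee_pos'][1]+.02,-1.34],[.01,.01,.1]))
E
python3 nb.py
```

```text
15.8833 [ 0.5074 -0.1272 -0.0061] [-0.105  0.994  0.001 -0.   ] [-2.2  0.1  1.8] [-0.3   0.6   0.53  2.13 -0.58  0.56  2.44]
nb scene 1375 (array([ 0.5874, -0.1132, -1.3498]), np.float64(1.071))
nb side 1827 (array([ 0.5895, -0.111 , -1.3597]), np.float64(0.333))
```

```bash
python3 -c "
from h import *
p=vision.camera_params('wrist');im=vision.grab_frame('wrist');a=vision.grab_frame('scene');cv2.imwrite('pics/w6.png',np.hstack([cv2.resize(im,(400,300)),cv2.resize(a[150:270,220:380],(400,300),interpolation=2)]))
print(proj(p,manip.get_state()['ee_pos']))
np.savez('pics/w6.npz',**p)"
```

```text
[[256.79231298 258.42451475]]
```

View pics/w6.png

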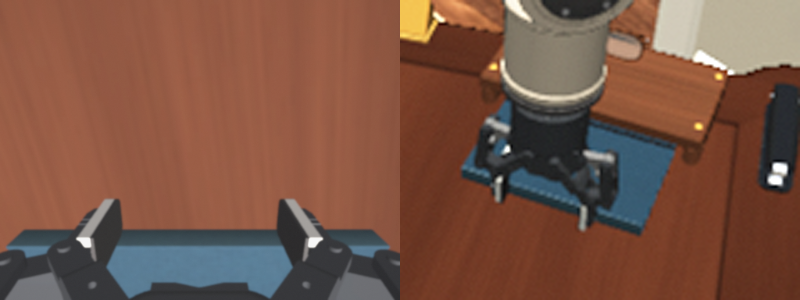

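The left half shows both fingertips on the spine, which spans about columns 8–388 centred on the tool and square to it. The scene crop shows the notebook's front edge just entering, close to the right leg, so I push on with a slight leftward drift.

Request:
{"method": "arm_command", "body": {"increments": [[[0,0,0],[0.015,0.006,0],-1],[[0,0,0],[0.015,0.006,0],-1],[[0,0,0],[0.015,0.006,0],-1],[[0,0,0],[0.015,0.006,0],-1],[[0,0,0],[0.015,0.006,0],-1]]}}

```text
t: 16.6
ee_pos: [0.5448, -0.1121, -0.0061]
eef_rot: [-0.106, 0.994, 0.001, 0.0]
wrist_force: [-1.9, -1.0, 1.6]
opening: 0.0857
gripper_force: 1.1
```

Run:
```python
from h import *
s=manip.get_state();print(s['ee_pos'].round(4),s['eef_rot'].round(3),s['wrist_force'])
p=vision.camera_params('wrist');im=vision.grab_frame('wrist');cv2.imwrite('pics/w7.png',im)
h=cv2.cvtColor(im,cv2.COLOR_BGR2HSV);b=cv2.inRange(h,(88,60,20),(125,255,255))
for r in range(294,340,6):
    c=np.where(b[r])[0]; print(r,c.min() if len(c) else None,c.max() if len(c) else None)
# spine top-edge line at z=.016, x_s end corners
u=np.array([.9775,.2109]);v=np.array([-.2109,.9775])
for r in (300,306,312):
    c=np.where(b[r])[0]
    X=[onz(p,(k,r),.016)[:2] for k in(c.min(),c.max())]; print([((x-s['ee_pos'][:2])@u*1000,(x-s['ee_pos'][:2])@v*1000) for x in X])
```

```text
[ 0.5448 -0.1121 -0.0061] [-0.106  0.994  0.001  0.   ] [-1.92891795 -0.97872763  1.59052278]
294 24 479
300 17 487
306 10 493
312 8 495
318 8 495
324 31 479
330 34 476
336 138 372
[(np.float64(6.389214234584946), np.float64(-98.02196781648236)), (np.float64(6.590876297650771), np.float64(93.94678144983608))]
[(np.float64(9.251455372301663), np.float64(-101.49149745366631)), (np.float64(9.46660809406779), np.float64(97.00464672627247))]
[(np.float64(12.151346089581658), np.float64(-102.94116722096999)), (np.float64(12.376442748036462), np.float64(98.44275154400873))]
```

Request:
{"method": "arm_command", "body": {"increments": [[[0,0,0],[0.0174,0.0048,0],-1],[[0,0,0],[0.0174,0.0048,0],-1],[[0,0,0],[0.0174,0.0048,0],-1],[[0,0,0],[0.0174,0.0048,0],-1],[[0,0,0],[0.0174,0.0048,0],-1]]}}

```text
t: 17.07
ee_pos: [0.5884, -0.1002, -0.0061]
eef_rot: [-0.105, 0.994, 0.001, 0.0]
wrist_force: [-0.7, -1.2, -0.2]
opening: 0.0852
gripper_force: 0.7
```

Request:
{"method": "arm_command", "body": {"increments": [[[0,0,0],[0.01,0.0024,0],-1],[[0,0,0],[0.01,0.0024,0],-1],[[0,0,0],[0.01,0.0022,0],-1],[[0,0,0],[0.006,0.0013,0],-1],[[0,0,0],[0,0,0],-1]]}}

```text
t: 17.48
ee_pos: [0.6061, -0.0962, -0.0061]
eef_rot: [-0.106, 0.994, 0.0, 0.0]
wrist_force: [0.1, -0.6, -0.2]
opening: 0.0857
gripper_force: 0.0
```

Request:
{"method": "arm_command", "body": {"increments": [[[0,0,0],[0.006,0.0013,0],-1],[[0,0,0],[0.006,0.0013,0],-1],[[0,0,0],[0.004,0.0009,0],-1],[[0,0,0],[0.002,0.0004,0],-1],[[0,0,0],[0,0,0],-1]]}}

```text
t: 17.9
ee_pos: [0.6147, -0.0943, -0.0061]
eef_rot: [-0.105, 0.994, 0.001, 0.0]
wrist_force: [-0.0, 0.1, 0.6]
opening: 0.0856
gripper_force: 0.0
```

Request:
{"method": "arm_command", "body": {"increments": [[[0,0,0],[0.004,0.0009,0],-1],[[0,0,0],[0,0,0],-1],[[0,0,0],[0.003,0.0006,0],-1],[[0,0,0],[0,0,0],-1],[[0,0,0],[0,0,0],-1]]}}

```text
t: 18.32
ee_pos: [0.6163, -0.0939, -0.0064]
eef_rot: [-0.105, 0.994, 0.001, -0.001]
wrist_force: [-11.0, -1.0, 5.8]
opening: 0.0853
gripper_force: 5.2
```

Force has risen at the predicted place, so the notebook is against the back rail. I'll give it a slight final squaring press, then back off.

Request:
{"method": "arm_command", "body": {"increments": [[[0,0,0],[0.002,0.0004,0],-1],[[0,0,0],[0,0,0],-1],[[0,0,0],[0,0,0],-1],[[0,0,0],[-0.008,-0.0017,0],-1],[[0,0,0],[-0.02,-0.004,0],-1]]}}

```text
t: 18.73
ee_pos: [0.6058, -0.0961, -0.006]
eef_rot: [-0.106, 0.994, 0.0, 0.001]
wrist_force: [-0.7, -0.3, 0.6]
opening: 0.0852
gripper_force: 0.0
```

Request:
{"method": "arm_command", "body": {"increments": [[[0,0,0],[-0.03,-0.006,0],-1],[[0,0,0],[-0.04,-0.008,0.02],-1],[[0,0,0],[-0.05,-0.01,0.05],-1],[[0,0,0],[-0.03,-0.006,0.07],-1],[[0,0,0],[-0.01,0,0.08],-1]]}}

```text
t: 19.15
ee_pos: [0.5208, -0.1123, 0.1036]
eef_rot: [-0.104, 0.995, 0.001, -0.002]
wrist_force: [1.0, 0.3, 0.6]
opening: 0.0854
gripper_force: 0.0
```

Request:
{"method": "arm_command", "body": {"increments": [[[0,0,0],[-0.03,0,0.07],-1],[[0,0,0],[-0.04,0,0.06],-1],[[0,0,0],[-0.04,0,0.05],-1],[[0,0,0],[0,0,0],-1],[[0,0,0],[0,0,0],-1]]}}

```text
t: 19.57
ee_pos: [0.47, -0.1107, 0.1951]
eef_rot: [-0.106, 0.994, 0.002, 0.002]
wrist_force: [0.9, 1.3, -0.1]
opening: 0.0853
gripper_force: 0.0
```

Run:
```python
from h import *
s=manip.get_state();print(s['t'],s['ee_pos'].round(4),s['wrist_force'])
p=vision.camera_params('wrist');im=vision.grab_frame('wrist');a=vision.grab_frame('side')
cv2.imwrite('pics/f.png',np.hstack([cv2.resize(im,(480,360)),cv2.resize(a[110:250,160:285],(320,360),interpolation=2)])); cv2.imwrite('pics/fw.png',im)
h=cv2.cvtColor(im,cv2.COLOR_BGR2HSV);b=cv2.inRange(h,(90,60,30),(120,255,255))
n,l,st,ce=cv2.connectedComponentsWithStats(cv2.morphologyEx(b,cv2.MORPH_CLOSE,np.ones((5,5))));i=1+st[1:,4].argmax();print(st[i],ce[i])
W=np.array([onz(p,q[::-1],.016)[:2] for q in np.argwhere(l==i)])
r=cv2.minAreaRect((W*1000).astype(np.float32));print(r)
m=cv2.inRange(h,(15,60,150),(40,255,255));n,l,st,ce=cv2.connectedComponentsWithStats(m)
for k in range(1,n):
    if 4<=st[k,4]<200: print("stud?",ce[k].round(1),onz(p,ce[k],.04).round(4))
```

```text
19.5667 [ 0.47   -0.1107  0.1951] [ 0.93185692  1.29656062 -0.08365317]
[ 149  301  183   22 3896] [240.93249487 311.58675565]
((632.8885498046875, -92.32508850097656), (27.51329231262207, 202.74977111816406), 12.042380332946777)
stud? [351.  349.6] [0.6373 0.0301 0.04  ]
```

View pics/f.png

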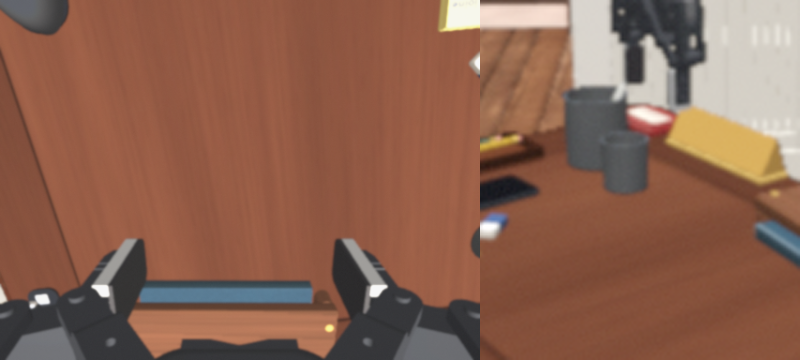

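The final view shows the spine as a straight strip just outside the board (yaw 12.0° against the stand's 12.2°), and the pen is still in the pot. One quick numeric check of the pen, then I hand in.

Run:
```python
from h import *
im=vision.grab_frame("scene"); o=cv2.imread("pics/t3.png")
# t3 scene crop (400x400 of [90:200,90:200]) vs now around the pen and pot
n=cv2.resize(im[90:200,90:200],(400,400),interpolation=2)
d=np.abs(n.astype(int)-o[:,:400].astype(int)).max(2)[140:350,180:310]
print("changed fraction",(d>40).mean()); print(spotter.tip_of("scene","pen_end_a")[:2],spotter.find_in("scene","spectacles")[:1],spotter.find_in("scene","mouse")[:1])
if (d>40).mean()<.03: print(manip.finish_job())
```

```text
changed fraction 0.0
[{'pixel': [167.2, 130.5], 'confidence': 0.62}] [{'pixel': [313.2, 166.3], 'confidence': 0.6}] [{'pixel': [319.5, 322.4], 'confidence': 0.83}]
the job is handed in; nothing more can be done
None
```

The job is handed in at about 20 s on the robot's clock: the pen stands in the big pot leaning on the far rim, the notebook is in the slot square and against the back rail, and the arm touched neither the spectacles nor the mouse.

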